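Set the end stop and square the bar on the wire cutter

ROBOT

A 6-joint arm with a two-finger parallel gripper is mounted at the origin on a cart in front of the work surface, level with it; the furniture and walls round the work are solid. World frame = base frame: x ahead of the robot, y to its left, z up, the work surface at z = 0. Lengths are in mm, angles in rad, forces in N, time in s.
With the tool pointing down it reaches from about 275 to 975 mm from the base axis. Payload 8.4 kg.
Tool frame: the origin (TCP) lies at the very end of the fingers, on their centre line; the grasp point (between the pads) lies 19 mm behind it; z points along the fingers, y is the line along which they close (so a half turn about z gives the same grasp; the last joint's range is limited). The gripper opens to 92 mm and grips with 3 to 60 N. Pads are 20 mm wide; open, the fingers measure 128 mm over their backs; the gripper's body (75 mm by 189 mm) begins 69 mm behind the grasp point.
Start: joints at [-1.186, 0.353, 1.633, -0, 1.155, -0.002], TCP at [235.765, -578.828, 178.783] pointing down, gripper open.
Joint ranges: [-2.63, 2.63], [-0.92, 2.1], [0.06, 2.66], [-1.3, 4.44], [0, 2.69], [-3.02, 3.02]. Speed limits (rad/s): [2.22, 2.22, 2.79, 3.14, 3.14, 3.14].

INTERFACE

Orientations are given as [roll, pitch, yaw] about the fixed x, y, z axes, in that order (R = Rz(yaw) Ry(pitch) Rx(roll)).
In Python, from rig import sensors, cams, close_job gives the robot as it stands. The module is installed in compiled form; this text tells all that it offers.
- The arm moves only by the tool step_arm, never from a script. Its arguments are lists of equal length, an entry for each row: "slide": the shift along the tool's x, y, z in mm, a list of three; "turn": the turn, a rotation vector about the tool's x, y, z in degrees, a list of three; "gripper": the gripper's target within -1 to 1 (fully open at 1, half-way at 0, shut at -1). A call has 1 to 8 rows; each row is the pose to reach, as a shift and turn from the pose commanded when the call began, along the tool's axes at that moment; what a row does not reach only later rows make up. A row lasts 1/12 s, in which the tool goes at most 41.7 mm and 7.16 degrees, less where a joint would pass 70% of its speed; a pose out of reach is approached as far as the arm can. A call with a gripper value outside its range is refused whole. The fingers move at their own pace and stop on an object; "squeeze" is the grip in N (left out, the last holds). Time passes only in rows, so rows that repeat a pose let the fingers close. It gives the time, the measured TCP pose, the force, the opening and the grip force at its end, in the units of the state.
- sensors.get_state(): the state, without advancing time (a new reading comes with each control period).
- cams.grab_frame(name): name is "scene" or "top" or "wrist"; returns a dict with "image" (420x560x3 uint8, red, green, blue), "vertical_fov" (degrees; the focal length in pixels is half the picture's height over the tangent of half this angle, whatever the lens; pixels are square), "cx", "cy" (the principal point, pixels), "k1" (the pictures are not rectified: a ray, as slopes to the right and down, at radius r is drawn at 1 + k1 r^2 times it, then the intrinsics apply), "pose" (4x4, takes a point from camera to world coordinates). Camera axes: x right, y up, looking along -z (the intrinsics and any distortion apply to the point x, -y, -z); pixel columns grow to the right and rows downward; lengths in mm; the calibration is good to about 2 mm. A picture is of the moment at which its call begins. There is no depth.
- close_job(): hands the job in; it is judged then, once.
The state is a dict: "time_s": time; "qpos": joint angles; "qvel": joint speeds; "joint_torque": joint torques, N m; "eef_pos": TCP position; "orientation": TCP orientation; "ft_force": force on the tool from outside, world axes, zero at the start; "moment": the same for the moment, N m; "opening": finger opening in mm; "grip_force": force on a finger pad.
Only numpy, scipy, OpenCV 4.12 (cv2) and the standard library are available. Lean on these libraries where they do the work, as an engineer would, in place of code of your own. Each camera call takes 0.05 s, during which the arm holds its last target. There are 200 camera calls.

TASK

Get the wire cutter ready for the next cut, working only by pushing with the fingertips: nothing is to be gripped or lifted. First slide the cutter's blue end stop along its fence until its pointer stands over the strip of red tape on the front edge of the bed; then push the soft white bar, gently, so that its long side lies flat against the aluminium fence and its end touches the stop, with the pointer still over the tape. Leave the cut portions, the flour shaker and the brush where they are.

Things in the scene. Friction and masses are not known exactly. Their poses are not given: they have to be found in the camera images.
- cutter: wire cutter fixed to the counter: light wooden bed 140 x 360 mm, its top 26 mm above the counter. Origin on the counter under the middle of the bed; x points across the bed to the fence (away from the robot), y along the bed to the stop's end (the robot's left), z up. The bed's front edge is at x = -70 mm, its ends at y = +180 and -180 mm
- fence (a point): foot of the aluminium fence's face (facing the cutter's -x) at the middle of the bed: cutter x = 52 mm, y = 0, on the bed's top. The fence runs along the whole back of the bed, 10 mm thick, 16 mm high above the bed; the bar's long side goes against this face. Axes as the cutter's
- bow_pivot (a point): pivot of the steel wire bow, at cutter x = 86 mm, y = 5 mm, 48 mm above the counter. The bow is folded back behind the fence and stays there; bracket, bow and black cross grip lie within cutter x = 66 to 264 mm and y = -40 to 50 mm, up to 62 mm above the counter
- stop (a joint): position of the blue end stop along the fence in m: 0 at the left end of its travel, grows as it slides right (to the cutter's -y), at most 0.12; the middle of its blade is at cutter y = 155 mm minus this value. It slides with a friction of about 6 N and stays where it is left
- stop_face (a point): on the stop's blade, on its face towards the bar (facing cutter -y), at cutter x = 28 mm, 15 mm above the bed. The blue blade is 12 mm thick along y, spans cutter x = -42 to 52 mm, top 30 mm above the bed. The aluminium carriage on the fence is 36 mm wide along y (centred on the blade), lies behind the fence's face, x = 53 to 75 mm; its black knob rises 44 mm above the bed. Axes as the cutter's
- stop_pointer (a point): tip of the thin dark pointer at the front end of the stop, in line with the middle of the blade, 2 mm above the bed, at cutter x = -58 mm. Axes as the cutter's
- tape_mark: strip of red tape stuck on the bed's front margin and over its front edge, 12 mm wide along the cutter's y, 22 mm long along x; origin at the middle of the strip, on the bed's top; its axes are the cutter's. The stop always starts to the left (+y) of it
- bar: soft white uncut bar with reddish spots, 47 mm (its x) x 152 mm (its y) x 34 mm high, about 0.24 kg; loose on the bed, to the right (-y) of the stop, roughly along the fence; origin at the centre of its underside. Friction on the bed about 2 N
- portion_a: two cut white pieces side by side, 34 x 38 x 30 mm, on the small steel tray left of the cutter; origin under the centre; to be left alone
- portion_b: a second such pair of pieces, 34 x 38 x 30 mm, on the same tray (170 x 105 mm, 14 mm high); origin under the centre; to be left alone
- flour_shaker: steel flour shaker, 61 mm across, 84 mm high, standing behind the cutter's right end; origin at the centre of its underside; to be left alone
- pastry_brush: flat wooden brush 180 mm long (along its y), 44 mm wide, 13 mm high, lying in front of the cutter, right; origin under its centre; to be left alone
Not all that is in view belongs to the job. What is shaped like the bar but purple is not meant.

How it is judged:
By the outcome, as a careful person would: the job done as asked, in the order asked, and still so for the second after the job is handed in, with the robot touching nothing.
It also fails if it takes over 58 s, if anything falls off the work surface, if the arm or the gripper's body presses on something with over 40 N, if the wrist force passes 120 N, or if a joint passes its speed limit or range.

## Working session

There is one attempt and no reset: what is moved stays moved. The work goes in short steps, Python scripts to look and compute and a tool call to move; the robot and the scene stay as the last step left them, time stands still between calls to the robot, and variables do not carry over. Pictures are saved under pics/ and viewed, at most 10 in all, crops included, and the job is handed in when it is done.

Besides the shell and the picture viewer there is one more tool, called after "Call:" as name(argument=value, ...) on one line, values as JSON. step_arm: Moves the arm, as the interface text tells. Its arguments: {"type":"object","properties":{"slide":{"type":"array","items":{"type":"array","items":{"type":"number"}}},"turn":{"type":"array","items":{"type":"array","items":{"type":"number"}}},"gripper":{"type":"array","items":{"type":"number"}},"squeeze":{"type":"number"}},"required":["slide","turn","gripper"]}

```bash
mkdir -p pics; cat > h.py <<'E'
import numpy as np, cv2
from rig import sensors, cams, close_job
def grab(n,save=None):
    f=cams.grab_frame(n)
    if save: cv2.imwrite('pics/'+save+'.png',f['image'][:,:,::-1])
    return f
def K(f):
    F=210/np.tan(np.radians(f['vertical_fov'])/2); return np.array([[F,0,f['cx']],[0,F,f['cy']],[0,0,1.]])
def dist(f): return np.array([f['k1'],0,0,0,0.])
def ray(f,uv):
    n=cv2.undistortPoints(np.array(uv,float).reshape(-1,1,2),K(f),dist(f)).reshape(-1,2)
    d=np.c_[n[:,0],-n[:,1],-np.ones(len(n))]@f['pose'][:3,:3].T
    return f['pose'][:3,3],d
def onz(f,uv,z):
    o,d=ray(f,uv); return o+d*((z-o[2])/d[:,2])[:,None]
def proj(f,P):
    T=np.linalg.inv(f['pose']); p=np.atleast_2d(P)@T[:3,:3].T+T[:3,3]
    p=p*[1,-1,-1]
    return cv2.projectPoints(p.reshape(-1,1,3),np.zeros(3),np.zeros(3),K(f),dist(f))[0].reshape(-1,2)
E
python3 - <<'E'
from h import *
for n in('top','scene'):
    f=grab(n,n+'0'); print(n,f['vertical_fov'],f['k1'],f['pose'].round(2).tolist())
a=cv2.imread('pics/top0.png');
s=sensors.get_state();print(s['orientation'],s['time_s'],s['opening'],s['ft_force'])
E
```

```text
top 45.421772889070425 -0.011202516589991338 [[0.02, 0.99, -0.12, 443.14], [-1.0, 0.02, 0.03, 72.66], [0.03, 0.12, 0.99, 1224.51], [0.0, 0.0, 0.0, 1.0]]
scene 57.4953636947103 -0.050395868271854376 [[-0.7, 0.36, -0.62, 32.83], [-0.72, -0.34, 0.61, 583.04], [0.01, 0.87, 0.5, 471.35], [0.0, 0.0, 0.0, 1.0]]
[-3.14041679e+00  4.19086495e-05  3.86795819e-01] 0.1 91.98360369284205 [-0.09553132  1.08527054 -0.28758251]
```

View pics/top0.png

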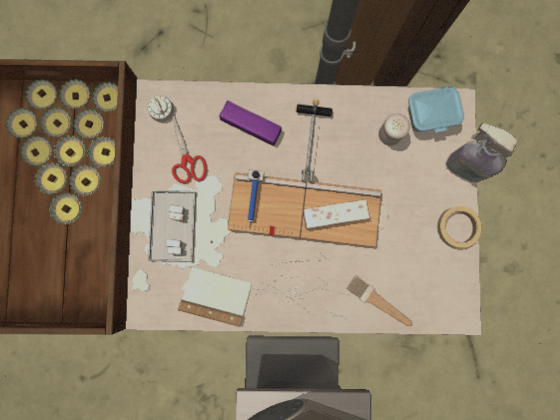

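View pics/scene0.png

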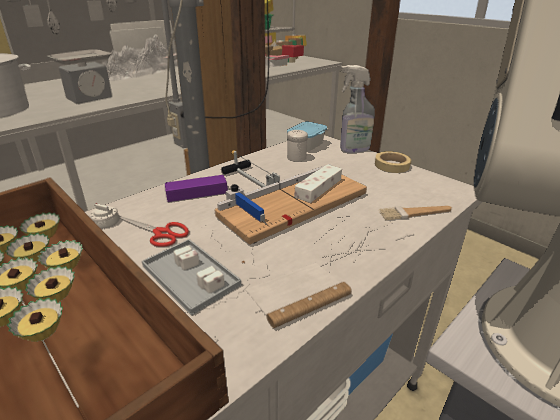

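The top view shows the blue stop at about (254,198), red tape at (272,231) and the bed centred at (305,210). There are two bar-shaped things: a white spotted one at (337,214) on the bed, and a purple one at (251,123). The white one on the bed is the bar meant. I'll measure these and confirm with one crop.

```bash
cat > m.py <<'E'
from h import *
def blob(m,roi):
    M=np.zeros_like(m,np.uint8); x0,y0,x1,y1=roi; M[y0:y1,x0:x1]=m[y0:y1,x0:x1]
    n,l,s,c=cv2.connectedComponentsWithStats(M); i=1+np.argmax(s[1:,4]); return (l==i).astype(np.uint8)
def rect(f,mask,z):
    c=max(cv2.findContours(mask,0,cv2.CHAIN_APPROX_NONE)[0],key=len).reshape(-1,2)
    P=onz(f,c,z)[:,:2].astype(np.float32); return cv2.minAreaRect(P)
E
python3 - <<'E'
from m import *
f=grab('top'); I=f['image']; h=cv2.cvtColor(I,cv2.COLOR_RGB2HSV); H,S,V=[h[...,i].astype(int) for i in range(3)]
R=(225,165,390,250)
wood=blob((H>5)&(H<20)&(S>85)&(V>100),R); blue=blob((H>100)&(H<125)&(S>120),R); red=blob(((H<5)|(H>174))&(S>150)&(V>80),(255,220,290,245))
white=blob((S<60)&(V>185),(300,195,375,235)); white=cv2.morphologyEx(white,cv2.MORPH_CLOSE,np.ones((5,5)))
for n,m,z in(('wood',wood,26),('blue',blue,56),('red',red,26),('bar',white,60)):
    r=rect(f,m,z); print(n,m.sum(),np.round(r[0],1),np.round(r[1],1),r[2]); print(cv2.boxPoints(r).round(1).tolist())
o=I.copy()
for m,c in((wood,(0,255,0)),(blue,(255,255,0)),(red,(0,255,255)),(white,(255,0,255))): cv2.drawContours(o,cv2.findContours(m,0,1)[0],-1,c,1)
a=np.hstack([I[150:255,220:400],]);b=o[150:255,220:400]
cv2.imwrite('pics/c1.png',cv2.resize(np.vstack([a,b]),None,fx=2.8,fy=2.8,interpolation=0)[:,:,::-1])
E
```

```text
wood 5868 [571.    2.3] [358.4 125.5] 83.92493438720703
[[489.6000061035156, -169.1999969482422], [614.4000244140625, -182.5], [652.4000244140625, 173.89999389648438], [527.5999755859375, 187.10000610351562]]
blue 176 [597.4 126.5] [10.5 93.2] 84.19047546386719
[[550.5, 126.0], [643.2000122070312, 116.5999984741211], [644.2999877929688, 127.0], [551.5, 136.39999389648438]]
red 33 [527.2  81.8] [16.8  9.5] 1.1236484050750732
[[518.7000122070312, 86.4000015258789], [518.9000244140625, 76.80000305175781], [535.7000122070312, 77.19999694824219], [535.5, 86.69999694824219]]
bar 1150 [568.9 -69.7] [ 44.2 146.1] 10.226195335388184
[[534.2000122070312, -1.7999999523162842], [560.0999755859375, -145.5], [603.5999755859375, -137.6999969482422], [577.7000122070312, 6.099999904632568]]
```

View pics/c1.png

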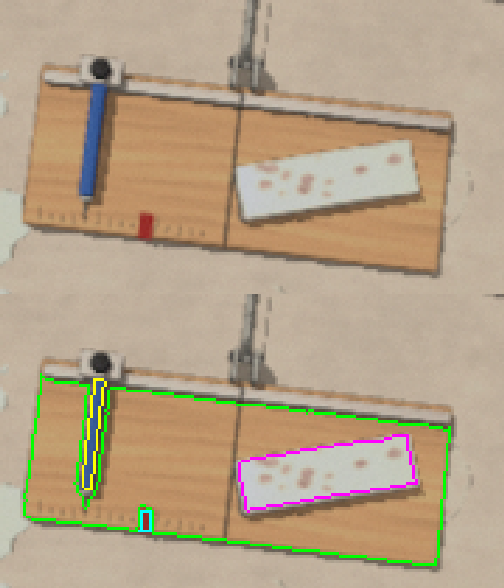

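The crop confirms it: the white spotted bar lies on the bed right of the stop, tilted about 16°, and the tape is right of the pointer. In cutter coordinates the origin is at about (578, 1.6) with yaw -6.1°. The stop is at y≈126, the tape at y≈74.3 and the bar centre at (-2, -72). The dimensions match those given, so I'm moving now.

Call:
step_arm(slide=[[30, -25, 0], [60, -50, 0], [90, -76, 0], [121, -102, 0], [152, -128, 0], [183, -154, 0], [214, -180, 0], [244, -206, 0]], turn=[[0, 0, 7], [0, 0, 14], [0, 0, 21], [0, 0, 28.3], [0, 0, 28.3], [0, 0, 28.3], [0, 0, 28.3], [0, 0, 28.3]], gripper=[-1, -1, -1, -1, -1, -1, -1, -1])

```text
time_s: 0.82
eef_pos: [384.5, -294.1, 178.8]
orientation: [-3.142, -0.0, -0.107]
ft_force: [0.6, 0.5, -0.1]
opening: 40.6
grip_force: 0.0
```

Call:
step_arm(slide=[[14, -36, 0], [28, -72, 0], [42, -108, 0], [56, -144, 0], [70, -180, 0], [84, -216, 0], [98, -252, 0], [112, -288, 0]], turn=[[0, 0, 0], [0, 0, 0], [0, 0, 0], [0, 0, 0], [0, 0, 0], [0, 0, 0], [0, 0, 0], [0, 0, 0]], gripper=[-1, -1, -1, -1, -1, -1, -1, -1])

```text
time_s: 1.48
eef_pos: [526.6, -19.7, 178.8]
orientation: [3.142, 0.0, -0.107]
ft_force: [0.8, 0.1, 0.0]
opening: 0.6
grip_force: 0.0
```

Call:
step_arm(slide=[[14, -36, 0], [28, -72, 0], [42, -108, 0], [56, -144, 0], [70, -170, 20], [79, -192, 50], [79, -192, 60], [79, -192, 60]], turn=[[0, 0, 0], [0, 0, 0], [0, 0, 0], [0, 0, 0], [0, 0, 0], [0, 0, 0], [0, 0, 0], [0, 0, 0]], gripper=[-1, -1, -1, -1, -1, -1, -1, -1])

```text
time_s: 2.15
eef_pos: [622.8, 161.1, 115.0]
orientation: [3.139, 0.006, -0.105]
ft_force: [-0.8, -0.4, 0.2]
opening: 0.4
grip_force: 0.0
```

```bash
python3 - <<'E'
from h import *
f=grab('wrist','w1'); s=sensors.get_state(); print(s['eef_pos'],s['orientation'],f['pose'].round(2).tolist(),f['vertical_fov'])
c=np.array([578.1,1.6]);X=np.array([.9943,-.1067]);Y=np.array([.1067,.9943])
d=np.array(s['eef_pos'][:2])-c; print('tcp cutter',d@X,d@Y)
E
```

```text
[623.56272657 160.45220574 116.97557767] [ 3.13986489  0.00386387 -0.10617805] [[-0.11, 0.96, 0.26, 696.05], [-0.99, -0.1, -0.03, 154.28], [0.0, -0.26, 0.97, 320.99], [0.0, 0.0, 0.0, 1.0]] 65.20212464325968
tcp cutter 28.25405867481753 162.79762109093693
```

View pics/w1.png

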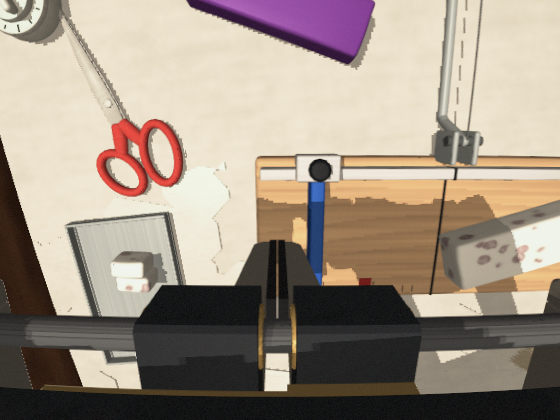

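The wrist view shows the closed tips at (280,250), just left of the blue blade at (317,230), with the knob at (319,170) and the tape edge at (365,282). There is room to go down to the left of the blade.

Call:
step_arm(slide=[[0, 0, 30], [0, 0, 60], [0, 0, 78], [0, 0, 78], [0, 6, 78], [0, 11, 78], [0, 15, 78], [0, 19, 78]], turn=[[0, 0, 0], [0, 0, 0], [0, 0, 0], [0, 0, 0], [0, 0, 0], [0, 0, 0], [0, 0, 0], [0, 0, 0]], gripper=[-1, -1, -1, -1, -1, -1, -1, -1])

```text
time_s: 2.87
eef_pos: [624.4, 141.3, 42.7]
orientation: [-3.141, -0.003, -0.108]
ft_force: [-0.5, -0.1, -0.8]
opening: 0.5
grip_force: 0.0
```

Call:
step_arm(slide=[[0, 3, 0], [0, 6, 0], [0, 9, 0], [0, 12, 0], [0, 15, 0], [0, 18, 0], [0, 20, 0], [0, 20, 0]], turn=[[0, 0, 0], [0, 0, 0], [0, 0, 0], [0, 0, 0], [0, 0, 0], [0, 0, 0], [0, 0, 0], [0, 0, 0]], gripper=[-1, -1, -1, -1, -1, -1, -1, -1])

```text
time_s: 3.53
eef_pos: [621.0, 121.7, 40.7]
orientation: [3.141, 0.0, -0.107]
ft_force: [0.1, -0.6, 0.2]
opening: 0.2
grip_force: 0.0
```

```bash
cat > st.py <<'E'
from m import *
c=np.array([578.1,1.6]);X=np.array([.9943,-.1067]);Y=np.array([.1067,.9943])
def cut(p): d=np.asarray(p)[...,:2]-c; return np.stack([d@X,d@Y],-1).round(1)
def look(name,save=None):
    f=grab(name,save); h=cv2.cvtColor(f['image'],cv2.COLOR_RGB2HSV); H,S,V=[h[...,i].astype(int) for i in range(3)]
    return f,H,S,V
def state():
    s=sensors.get_state(); print('t',round(s['time_s'],2),'tcp',cut(s['eef_pos']),s['eef_pos'][2].round(1),'F',s['ft_force'].round(1),'yaw',round(s['orientation'][2],3))
E
python3 - <<'E'
from st import *
state()
f,H,S,V=look('top','t2'); 
b=blob((H>100)&(H<125)&(S>120),(225,165,390,250)); r=rect(f,b,56); print('blue',cut(r[0]),r[1])
f2=grab('scene','s2')
a=cv2.resize(f['image'][150:255,220:400],None,fx=3,fy=3,interpolation=0); d=cv2.resize(f2['image'][170:240,220:310],(540,420)); d=d[:260]
cv2.imwrite('pics/c2.png',np.vstack([a,d])[:,:,::-1])
E
```

```text
t 3.53 tcp [ 29.8 124. ] 40.7 F [ 0.1 -0.6  0.2] yaw -0.107
blue [  6.4 126.5] (10.166744232177734, 29.006681442260742)
```

View pics/c2.png

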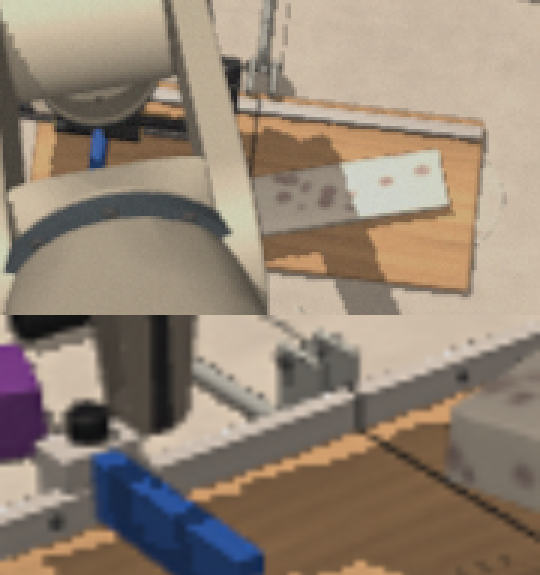

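```bash
python3 - <<'E'
from st import *
s=sensors.get_state(); tcp=s['eef_pos']
W=lambda x,y,z: np.r_[c+x*X+y*Y,z]
P=[tcp,W(30,132,56),W(-42,132,56),W(52,126,56),W(52,180,42),W(52,-180,42),W(-58,74,26),W(-70,180,26),W(-70,-180,26)]
for n in('scene','wrist','top'):
    f=grab(n,n+'3'); print(n,proj(f,P).round(0).tolist())
    if n!='wrist':
        o=cv2.resize(f['image'],None,fx=1,fy=1).copy()
        for u,v in proj(f,P): cv2.circle(o,(int(round(u)),int(round(v))),1,(0,255,0),-1)
        if n=='scene': A=cv2.resize(o[150:250,200:380],(800,444))
cv2.imwrite('pics/c3.png',A[:,:,::-1])
E
```

```text
scene [[244.0, 201.0], [241.0, 197.0], [260.0, 210.0], [238.0, 192.0], [218.0, 205.0], [334.0, 164.0], [286.0, 216.0], [249.0, 236.0], [368.0, 186.0]]
wrist [[278.0, 236.0], [266.0, 244.0], [267.0, 343.0], [275.0, 210.0], [192.0, 204.0], [690.0, 204.0], [342.0, 335.0], [208.0, 348.0], [628.0, 336.0]]
top [[255.0, 190.0], [251.0, 189.0], [247.0, 219.0], [255.0, 180.0], [233.0, 178.0], [382.0, 197.0], [271.0, 230.0], [226.0, 229.0], [376.0, 248.0]]
```

View pics/c3.png

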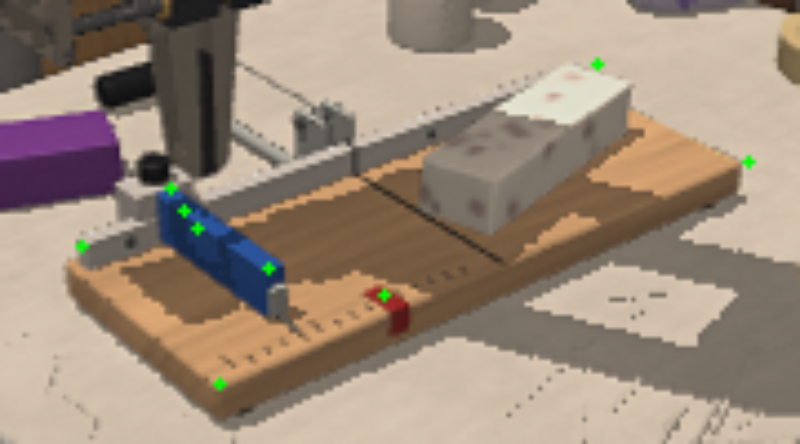

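View pics/wrist3.png

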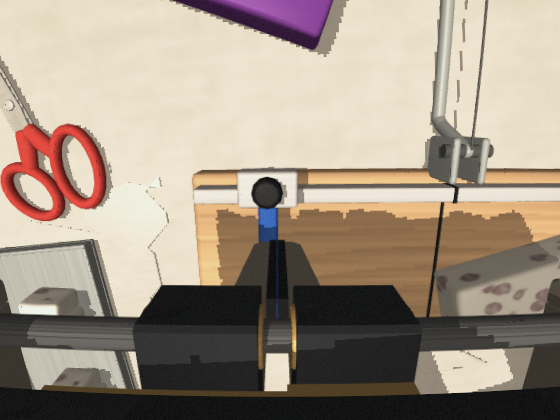

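The scene crop shows the closed fingers hanging above the blade (tip end at about (244,190)), although the reported TCP projects to (244,201). The wrist view agrees: the tip at (278,240) is over the blade. So the visible fingertips end about 28 mm above the reported TCP when closed, and the stop has not moved (still y≈126). I'll back off and feel for the true tip height left of the blade.

Call:
step_arm(slide=[[0, 0, -15], [0, -20, -15], [0, -40, -15], [0, -42, 0], [0, -42, 6], [0, -42, 10], [0, -42, 12], [0, -42, 12]], turn=[[0, 0, 0], [0, 0, 0], [0, 0, 0], [0, 0, 0], [0, 0, 0], [0, 0, 0], [0, 0, 0], [0, 0, 0]], gripper=[-1, -1, -1, -1, -1, -1, -1, -1])

```text
time_s: 4.45
eef_pos: [625.1, 163.2, 28.3]
orientation: [3.141, 0.001, -0.108]
ft_force: [0.8, -0.3, 0.6]
opening: 0.5
grip_force: 0.0
```

```bash
python3 - <<'E'
from st import *
state()
f=grab('scene'); s=sensors.get_state(); t=s['eef_pos']
print('tcp px',proj(f,[t,t+[0,0,15],t+[0,0,30]]).round(0).tolist())
g=grab('wrist')
A=cv2.resize(f['image'][150:250,190:290],(500,500),interpolation=0)
cv2.imwrite('pics/c4.png',A[:,:,::-1])
E
```

```text
t 4.45 tcp [ 29.5 165.7] 28.3 F [ 0.8 -0.3  0.6] yaw -0.108
tcp px [[229.0, 212.0], [228.0, 206.0], [228.0, 200.0]]
```

View pics/c4.png

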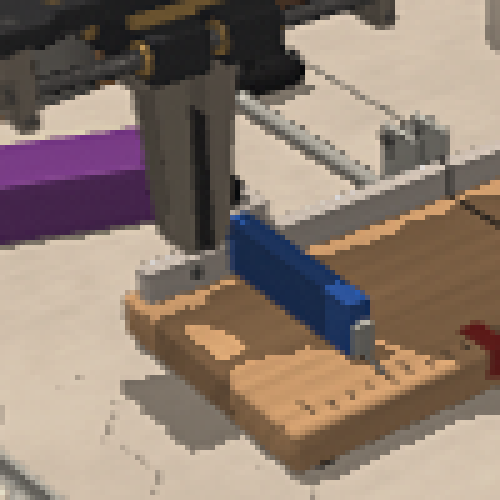

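The crop shows the tip bottom at about (229,199), against a reported-TCP pixel of (229,212). That confirms the tips end about 29 mm above the reported TCP. I'll go lower and watch the force.

Call:
step_arm(slide=[[0, 0, 4], [0, 0, 8], [0, 0, 12], [0, 0, 14], [0, 0, 16], [0, 0, 16], [0, 4, 16], [0, 8, 16]], turn=[[0, 0, 0], [0, 0, 0], [0, 0, 0], [0, 0, 0], [0, 0, 0], [0, 0, 0], [0, 0, 0], [0, 0, 0]], gripper=[-1, -1, -1, -1, -1, -1, -1, -1])

```text
time_s: 5.22
eef_pos: [624.8, 155.7, 12.9]
orientation: [3.142, -0.0, -0.107]
ft_force: [-0.2, 0.3, -0.4]
opening: 0.1
grip_force: 0.0
```

Call:
step_arm(slide=[[0, 3, 0], [0, 6, 0], [0, 9, 0], [0, 12, 0], [0, 15, 0], [0, 18, 0], [0, 20, 0], [0, 22, 0]], turn=[[0, 0, 0], [0, 0, 0], [0, 0, 0], [0, 0, 0], [0, 0, 0], [0, 0, 0], [0, 0, 0], [0, 0, 0]], gripper=[-1, -1, -1, -1, -1, -1, -1, -1])

```text
time_s: 5.88
eef_pos: [622.7, 134.9, 12.9]
orientation: [-3.14, -0.001, -0.108]
ft_force: [0.2, 6.3, -0.5]
opening: 0.2
grip_force: 3.0
```

```bash
cat > tip.py <<'E'
from st import *
# blue extent in scene: blade top front corner etc.
state()
f,H,S,V=look('scene'); b=blob((H>100)&(H<125)&(S>120),(200,160,340,250)); ys,xs=np.nonzero(b)
print('blue n',b.sum(),'bbox',xs.min(),xs.max(),ys.min(),ys.max())
# front end right-top corner: rightmost column -> top pixel; ray onto z=56
k=xs>=xs.max()-1; print('front top corner cutter',cut(onz(f,[[xs.max()+.5,ys[k].min()]],56)))
for y in(126,100,74): print(y,proj(f,[np.r_[c-42*X+(y-6)*Y,56],np.r_[c-58*X+y*Y,28]]).round(1).tolist())
E
python3 tip.py
```

```text
t 5.88 tcp [ 30.1 137.3] 12.9 F [ 0.2  6.3 -0.5] yaw -0.108
blue n 278 bbox 242 267 194 219
front top corner cutter [[-41.6 112.3]]
126 [[264.6, 208.2], [267.0, 223.7]]
100 [[274.5, 204.4], [276.8, 219.6]]
74 [[284.1, 200.8], [286.3, 215.7]]
```

Contact at 6.3 N, which matches the stop's friction. Pushing on slowly.

Call:
step_arm(slide=[[0, 4, 0], [0, 8, 0], [0, 12, 0], [0, 16, 0], [0, 20, 0], [0, 24, 0], [0, 26, 0], [0, 27, 0]], turn=[[0, 0, 0], [0, 0, 0], [0, 0, 0], [0, 0, 0], [0, 0, 0], [0, 0, 0], [0, 0, 0], [0, 0, 0]], gripper=[-1, -1, -1, -1, -1, -1, -1, -1])

```text
time_s: 6.6
eef_pos: [620.0, 107.8, 13.0]
orientation: [-3.14, -0.001, -0.108]
ft_force: [1.2, 6.0, -0.5]
opening: 0.4
grip_force: 2.9
```

```bash
cat >> tip.py <<'E'
r=blob(((H<5)|(H>174))&(S>130)&(V>70),(265,195,310,235)); ry,rx=np.nonzero(r)
print('red on z26: n',r.sum(), cut(onz(f,np.c_[rx,ry],26)).mean(0), 'bbox',rx.min(),rx.max(),ry.min(),ry.max())
A=cv2.resize(f['image'][180:240,230:330],(800,480),interpolation=cv2.INTER_CUBIC)
import sys; cv2.imwrite('pics/%s.png'%(sys.argv[1] if len(sys.argv)>1 else 'tmp'),A[:,:,::-1])
E
python3 tip.py p1
```

```text
t 6.6 tcp [ 30.4 110.1] 13.0 F [ 1.2  6.  -0.5] yaw -0.108
blue n 275 bbox 252 277 191 214
front top corner cutter [[-41.   85.2]]
126 [[264.6, 208.2], [267.0, 223.7]]
100 [[274.5, 204.4], [276.8, 219.6]]
74 [[284.1, 200.8], [286.3, 215.7]]
red on z26: n 47 [-68.1106383   77.39787234] bbox 283 291 215 224
```

Call:
step_arm(slide=[[0, 4, 0], [0, 8, 0], [0, 11, 0], [0, 14, 0], [0, 15, 0], [0, 15, 0]], turn=[[0, 0, 0], [0, 0, 0], [0, 0, 0], [0, 0, 0], [0, 0, 0], [0, 0, 0]], gripper=[-1, -1, -1, -1, -1, -1])

```text
time_s: 7.15
eef_pos: [618.5, 92.8, 13.0]
orientation: [-3.14, -0.001, -0.108]
ft_force: [1.0, 3.8, -1.5]
opening: 0.1
grip_force: 2.1
```

```bash
python3 tip.py p2
```

```text
t 7.15 tcp [30.5 95. ] 13.0 F [ 1.   3.8 -1.5] yaw -0.108
blue n 276 bbox 257 283 189 212
front top corner cutter [[-42.   69.5]]
126 [[264.6, 208.2], [267.0, 223.7]]
100 [[274.5, 204.4], [276.8, 219.6]]
74 [[284.1, 200.8], [286.3, 215.7]]
red on z26: n 46 [-68.42391304  77.71304348] bbox 282 291 215 224
```

View pics/p2.png

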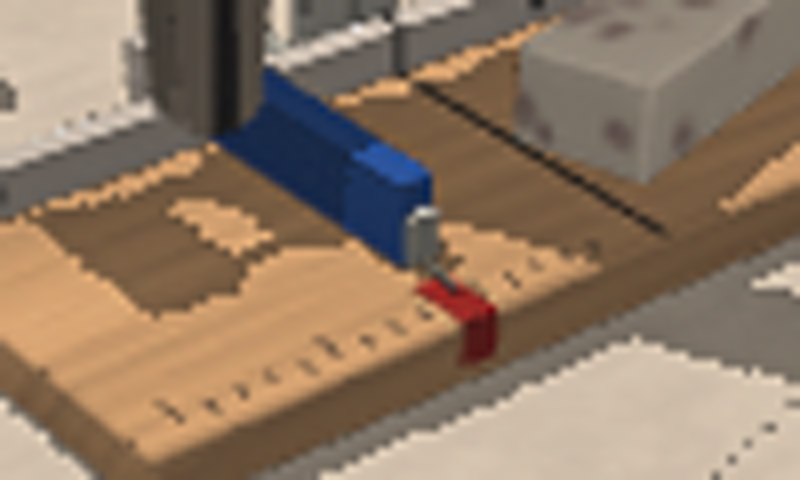

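The pointer tip at about (455,288) in the crop lies on the tape's centre line, within about 2 mm. I'll withdraw from the stop, go up and over, and come down in front of the bar's left part.

Call:
step_arm(slide=[[0, -8, 0], [0, -15, 0], [0, -15, -30], [0, -15, -65], [0, -10, -90], [-30, 15, -95], [-55, 45, -95], [-80, 75, -95]], turn=[[0, 0, 0], [0, 0, 0], [0, 0, 0], [0, 0, 0], [0, 0, 0], [0, 0, 0], [0, 0, 0], [0, 0, 0]], gripper=[-1, -1, -1, -1, -1, -1, -1, -1])

```text
time_s: 7.87
eef_pos: [529.6, 26.2, 108.4]
orientation: [3.141, -0.001, -0.105]
ft_force: [0.9, -0.3, 0.4]
opening: 0.7
grip_force: 0.0
```

Call:
step_arm(slide=[[-10, 30, 0], [-21, 50, 10], [-21, 50, 40], [-21, 50, 70], [-21, 50, 90], [-21, 50, 97], [-21, 50, 100], [-21, 50, 100]], turn=[[0, 0, 0], [0, 0, 0], [0, 0, 0], [0, 0, 0], [0, 0, 0], [0, 0, 0], [0, 0, 0], [0, 0, 0]], gripper=[-1, -1, -1, -1, -1, -1, -1, -1])

```text
time_s: 8.53
eef_pos: [504.2, -21.0, 7.8]
orientation: [3.141, 0.001, -0.107]
ft_force: [-0.1, 0.7, 0.0]
opening: 0.2
grip_force: 0.0
```

```bash
python3 tip.py p3; cat > bar.py <<'E'
from st import *
import sys
state()
f,H,S,V=look('scene','bar_'+sys.argv[1])
E
python3 bar.py 1
```

```text
t 8.53 tcp [-71.1 -30.4] 7.8 F [-0.1  0.7  0. ] yaw -0.107
blue n 345 bbox 255 283 186 212
front top corner cutter [[-42.   69.5]]
126 [[264.6, 208.2], [267.0, 223.7]]
100 [[274.5, 204.4], [276.8, 219.6]]
74 [[284.1, 200.8], [286.3, 215.7]]
red on z26: n 46 [-68.42391304  77.71304348] bbox 282 291 215 224
t 8.58 tcp [-70.6 -30.3] 8.4 F [-0.4 -0.3  1.3] yaw -0.107
```

Call:
step_arm(slide=[[6, 0, 0], [12, 0, 0], [18, 0, 0], [22, 0, 0], [26, 0, 0], [29, 0, 0], [32, 0, 0], [35, 0, 0]], turn=[[0, 0, 0], [0, 0, 0], [0, 0, 0], [0, 0, 0], [0, 0, 0], [0, 0, 0], [0, 0, 0], [0, 0, 0]], gripper=[-1, -1, -1, -1, -1, -1, -1, -1])

```text
time_s: 9.3
eef_pos: [539.0, -25.0, 7.7]
orientation: [-3.142, 0.0, -0.107]
ft_force: [-0.3, 0.2, 0.5]
opening: 0.5
grip_force: 0.3
```

Call:
step_arm(slide=[[2, 0, 0], [5, 0, 0], [8, 0, 0], [11, 0, 0], [13, 0, 0], [15, 0, 0], [15, 0, 0]], turn=[[0, 0, 0], [0, 0, 0], [0, 0, 0], [0, 0, 0], [0, 0, 0], [0, 0, 0], [0, 0, 0]], gripper=[-1, -1, -1, -1, -1, -1, -1])

```text
time_s: 9.88
eef_pos: [554.4, -26.7, 7.8]
orientation: [3.142, -0.001, -0.107]
ft_force: [0.3, 0.0, -0.6]
opening: 0.7
grip_force: 0.0
```

```bash
cat > bar.py <<'E'
from st import *
import sys
# edges of the bar's top in the wrist view: low-saturation grey-white vs wood
state()
f,H,S,V=look('wrist','w_'+sys.argv[1])
m=((S<70)&(V>60)).astype(np.uint8); m=cv2.morphologyEx(m,cv2.MORPH_CLOSE,np.ones((7,7)))
n,l,s,ce=cv2.connectedComponentsWithStats(m)
for i in range(1,n):
    if s[i,4]>800:
        r=rect(f,(l==i).astype(np.uint8),60); print(i,s[i].tolist(),'cutter c',cut(r[0]),np.round(r[1],1),'box',cut(cv2.boxPoints(r)).tolist())
E
python3 bar.py 2
```

```text
t 9.88 tcp [-20.6 -30.7] 7.8 F [ 0.3  0.  -0.6] yaw -0.107
1 [0, 0, 560, 394, 110061] cutter c [  3.  -46.1] [297.7 210.3] box [[-102.3, -194.9], [108.0, -195.1], [108.3, 102.7], [-102.0, 102.9]]
58 [0, 310, 142, 80, 8756] cutter c [-74.   87.5] [88.6 55.4] box [[-101.3, 43.0], [-45.9, 43.4], [-46.7, 132.1], [-102.1, 131.6]]
59 [263, 312, 29, 79, 1762] cutter c [-71.4 -30. ] [15.5 52.1] box [[-97.5, -37.4], [-45.4, -37.9], [-45.2, -22.5], [-97.3, -22.0]]
```

```bash
cat > bar.py <<'E'
from st import *
import sys
W=lambda x,y,z: np.r_[c+x*X+y*Y,z]
def barmask(f,z=60):
    h=cv2.cvtColor(f['image'],cv2.COLOR_RGB2HSV); H,S,V=[h[...,i].astype(int) for i in range(3)]
    m=((S<75)&(V>75)).astype(np.uint8)
    poly=proj(f,[W(-68,-175,26),W(-68,60,26),W(50,60,26),W(50,-175,26)])
    P=np.zeros_like(m); cv2.fillPoly(P,[poly.round().astype(np.int32)],1); return m*P
if __name__=='__main__':
    state()
    for n in('wrist','scene','top'):
        f=grab(n); m=cv2.morphologyEx(barmask(f),cv2.MORPH_CLOSE,np.ones((5,5)))
        cv2.imwrite('pics/%s_%s.png'%(n,sys.argv[1]),f['image'][:,:,::-1])
        k,l,s,_=cv2.connectedComponentsWithStats(m)
        for i in range(1,k):
            if s[i,4]>150:
                r=rect(f,(l==i).astype(np.uint8),60); print(n,s[i].tolist(),cut(r[0]),np.round(r[1],1),cut(cv2.boxPoints(r)).tolist())
E
python3 bar.py 3
python3 - <<'E'
from bar import *
# bar silhouette in scene: before and now
for p in('pics/bar_1.png','pics/scene_3.png'):
    I=cv2.imread(p); h=cv2.cvtColor(I,cv2.COLOR_BGR2HSV); m=((h[...,1]<70)&(h[...,2]>75))
    f={'image':I[:,:,::-1]}; b=blob(m.astype(np.uint8),(285,168,360,215)); q=cv2.boundingRect(b); print(p,b.sum(),q)
E
```

```text
t 9.93 tcp [-20.8 -30.7] 7.8 F [-0.4 -0.4 -0.2] yaw -0.107
wrist [207, 129, 321, 120, 28772] [ 20.4 -73.6] [152.4  56.8] [[-6.3, -150.4], [50.4, -149.1], [47.1, 3.3], [-9.7, 2.0]]
wrist [412, 305, 83, 6, 170] [ -44.  -125.8] [46.1  3.1] [[-46.2, -148.8], [-43.1, -148.9], [-41.9, -102.8], [-45.0, -102.7]]
scene [287, 170, 60, 27, 688] [-25.4 -43.4] [161.3  54.7] [[-52.8, -124.0], [1.8, -124.1], [2.1, 37.1], [-52.5, 37.2]]
top [289, 189, 91, 59, 3354] [-12.9 -67.7] [204.6 116.1] [[-70.6, -170.3], [45.5, -169.8], [44.7, 34.8], [-71.3, 34.4]]
pics/bar_1.png 905 (285, 168, 36, 35)
pics/scene_3.png 659 (285, 168, 30, 29)
```

The wrist mask puts the bar at nearly parallel (1°), 152 mm long, front face at x≈-8, centre y≈-73. Next I push at the middle to bring it flat against the fence.

Call:
step_arm(slide=[[-10, 0, 0], [-10, 20, 0], [-10, 38, 0], [-4, 38, 0], [2, 38, 0], [5, 38, 0], [8, 38, 0], [10, 38, 0]], turn=[[0, 0, 0], [0, 0, 0], [0, 0, 0], [0, 0, 0], [0, 0, 0], [0, 0, 0], [0, 0, 0], [0, 0, 0]], gripper=[-1, -1, -1, -1, -1, -1, -1, -1])

```text
time_s: 10.75
eef_pos: [559.9, -64.8, 7.7]
orientation: [-3.141, 0.0, -0.106]
ft_force: [-1.3, -0.5, 1.1]
opening: 0.5
grip_force: 0.7
```

Call:
step_arm(slide=[[1, 0, 0], [2, 0, 0], [3, 0, 0], [4, 0, 0]], turn=[[0, 0, 0], [0, 0, 0], [0, 0, 0], [0, 0, 0]], gripper=[-1, -1, -1, -1])

```text
time_s: 11.08
eef_pos: [563.7, -65.7, 7.7]
orientation: [-3.142, 0.0, -0.107]
ft_force: [-0.8, -0.5, -0.9]
opening: 0.6
grip_force: 0.4
```

```bash
python3 bar.py 4 | grep -v -e scene -e top
```

```text
t 11.08 tcp [ -7.2 -68.5] 7.7 F [-0.8 -0.5 -0.9] yaw -0.107
wrist [135, 152, 311, 97, 28772] [ 28.6 -74.1] [148.7  47.9] [[4.3, -148.4], [52.2, -148.6], [52.8, 0.1], [4.9, 0.3]]
```

Call:
step_arm(slide=[[0.7, 0, 0], [1.4, 0, 0], [2, 0, 0], [2, 0, 0]], turn=[[0, 0, 0], [0, 0, 0], [0, 0, 0], [0, 0, 0]], gripper=[-1, -1, -1, -1])

```text
time_s: 11.57
eef_pos: [565.8, -66.2, 7.8]
orientation: [3.142, -0.0, -0.107]
ft_force: [-1.2, 0.2, 0.7]
opening: 0.3
grip_force: 0.4
```

Call:
step_arm(slide=[[0.7, 0, 0], [1.4, 0, 0], [2, 0, 0], [2, 0, 0]], turn=[[0, 0, 0], [0, 0, 0], [0, 0, 0], [0, 0, 0]], gripper=[-1, -1, -1, -1])

```text
time_s: 11.9
eef_pos: [566.9, -66.3, 7.7]
orientation: [3.141, 0.001, -0.107]
ft_force: [-4.8, -0.4, 3.0]
opening: 0.8
grip_force: 2.3
```

```bash
python3 bar.py 5 | grep -v -e scene -e top
```

```text
t 11.9 tcp [ -3.9 -68.8] 7.7 F [-4.8 -0.4  3. ] yaw -0.107
wrist [134, 158, 311, 92, 27127] [ 30.6 -74.1] [148.8  45.4] [[8.4, -148.6], [53.8, -148.3], [52.7, 0.5], [7.4, 0.2]]
wrist [88, 327, 45, 7, 295] [-40.9  24.3] [25.6  3.9] [[-42.4, 11.4], [-38.5, 11.6], [-39.3, 37.1], [-43.2, 37.0]]
```

Contact at 4.8 N with the front edge parallel, so the bar is flush. Now I go up and round to the bar's right end.

Call:
step_arm(slide=[[-8, 0, 0], [-14, 0, 0], [-14, 0, -30], [-14, 0, -60], [-5, 38, -60], [10, 72, -60], [24, 105, -60], [31, 117, -55]], turn=[[0, 0, 0], [0, 0, 0], [0, 0, 0], [0, 0, 0], [0, 0, 0], [0, 0, 0], [0, 0, 0], [0, 0, 0]], gripper=[-1, -1, -1, -1, -1, -1, -1, -1])

```text
time_s: 12.72
eef_pos: [588.2, -190.0, 64.3]
orientation: [3.14, -0.005, -0.108]
ft_force: [-0.4, 0.4, -0.3]
opening: 0.3
grip_force: 0.0
```

Call:
step_arm(slide=[[0, 0, 25], [0, 0, 45], [0, 0, 55], [0, 0, 55], [0, -4, 55], [0, -8, 55], [0, -11, 55], [0, -14, 55]], turn=[[0, 0, 0], [0, 0, 0], [0, 0, 0], [0, 0, 0], [0, 0, 0], [0, 0, 0], [0, 0, 0], [0, 0, 0]], gripper=[-1, -1, -1, -1, -1, -1, -1, -1])

```text
time_s: 13.38
eef_pos: [588.3, -171.5, 8.9]
orientation: [3.141, -0.002, -0.107]
ft_force: [0.0, 0.6, -0.7]
opening: 0.6
grip_force: 0.0
```

```bash
python3 bar.py 6 | grep -v -e scene -e top
```

```text
t 13.38 tcp [  28.6 -171. ] 8.9 F [ 0.   0.6 -0.7] yaw -0.107
wrist [0, 211, 244, 92, 20284] [ 33.8 -85.5] [134.9  50.9] [[8.8, -153.1], [59.7, -152.8], [58.8, -17.8], [7.9, -18.2]]
wrist [24, 324, 111, 27, 2311] [-14.9 -57.4] [65.5 15.5] [[-22.8, -90.1], [-7.2, -90.2], [-7.1, -24.7], [-22.6, -24.6]]
wrist [264, 329, 21, 15, 240] [ -11.9 -168.7] [11.1  9. ] [[-16.4, -174.3], [-7.4, -174.2], [-7.4, -163.2], [-16.4, -163.2]]
```

Call:
step_arm(slide=[[0, -4, 0], [0, -7, 0], [0, -10, 0], [0, -14, 0], [0, -18, 0], [0, -22, 0], [0, -26, 0], [0, -30, 0]], turn=[[0, 0, 0], [0, 0, 0], [0, 0, 0], [0, 0, 0], [0, 0, 0], [0, 0, 0], [0, 0, 0], [0, 0, 0]], gripper=[-1, -1, -1, -1, -1, -1, -1, -1])

```text
time_s: 14.2
eef_pos: [590.7, -141.8, 7.8]
orientation: [3.142, 0.0, -0.107]
ft_force: [-0.3, -2.5, 1.5]
opening: 0.4
grip_force: 1.1
```

Call:
step_arm(slide=[[0, -4, 0], [0, -8, 0], [0, -12, 0], [0, -16, 0], [0, -20, 0], [0, -24, 0], [0, -27, 0], [0, -30, 0]], turn=[[0, 0, 0], [0, 0, 0], [0, 0, 0], [0, 0, 0], [0, 0, 0], [0, 0, 0], [0, 0, 0], [0, 0, 0]], gripper=[-1, -1, -1, -1, -1, -1, -1, -1])

```text
time_s: 14.87
eef_pos: [593.7, -112.0, 7.7]
orientation: [3.142, 0.0, -0.107]
ft_force: [-2.0, -2.3, 1.8]
opening: 0.4
grip_force: 1.3
```

```bash
sed -i 's/W(-68,60,26),W(50,60,26)/W(-68,120,26),W(50,120,26)/' bar.py; python3 bar.py 7 | grep -v -e scene -e top; python3 tip.py p4|sed -n 3p
```

```text
t 14.87 tcp [  27.6 -111.3] 7.7 F [-2.  -2.3  1.8] yaw -0.107
wrist [0, 210, 257, 93, 21071] [ 33.4 -30.1] [141.2  51.4] [[8.1, -100.8], [59.4, -100.6], [58.8, 40.6], [7.5, 40.4]]
wrist [22, 324, 113, 27, 2291] [-14.8   1.4] [64.7 15.4] [[-22.6, -30.9], [-7.2, -31.0], [-7.0, 33.7], [-22.4, 33.7]]
wrist [265, 329, 27, 19, 353] [ -13.3 -111.3] [14.3 11.6] [[-19.1, -118.4], [-7.5, -118.4], [-7.5, -104.1], [-19.1, -104.1]]
front top corner cutter [[-42.   69.5]]
```

Call:
step_arm(slide=[[0, -3, 0], [0, -6, 0], [0, -8, 0], [0, -10, 0], [0, -11, 0], [0, -12, 0]], turn=[[0, 0, 0], [0, 0, 0], [0, 0, 0], [0, 0, 0], [0, 0, 0], [0, 0, 0]], gripper=[-1, -1, -1, -1, -1, -1])

```text
time_s: 15.57
eef_pos: [595.1, -100.3, 7.8]
orientation: [3.142, 0.0, -0.107]
ft_force: [0.2, -0.4, 0.0]
opening: 0.5
grip_force: 0.4
```

Call:
step_arm(slide=[[0, -0.5, 0], [0, -1, 0], [0, -1, 0]], turn=[[0, 0, 0], [0, 0, 0], [0, 0, 0]], gripper=[-1, -1, -1])

```text
time_s: 15.82
eef_pos: [595.3, -99.4, 7.8]
orientation: [-3.142, 0.0, -0.107]
ft_force: [-0.1, 0.5, 0.2]
opening: -0.1
grip_force: 0.1
```

Call:
step_arm(slide=[[0, -0.5, 0], [0, -1, 0], [0, -1, 0]], turn=[[0, 0, 0], [0, 0, 0], [0, 0, 0]], gripper=[-1, -1, -1])

```text
time_s: 16.07
eef_pos: [595.4, -98.4, 7.8]
orientation: [-3.142, -0.0, -0.107]
ft_force: [0.1, -1.4, -1.2]
opening: 0.7
grip_force: 0.3
```

Call:
step_arm(slide=[[0, -0.5, 0], [0, -1, 0], [0, -1.5, 0], [0, -1.5, 0]], turn=[[0, 0, 0], [0, 0, 0], [0, 0, 0], [0, 0, 0]], gripper=[-1, -1, -1, -1])

```text
time_s: 16.4
eef_pos: [595.5, -97.3, 7.8]
orientation: [3.141, -0.0, -0.107]
ft_force: [-0.3, -3.3, -0.7]
opening: 0.3
grip_force: 1.9
```

```bash
python3 bar.py 8 | grep -v -e scene -e top; python3 tip.py p5|sed -n 3p
```

```text
t 16.4 tcp [ 27.9 -96.5] 7.8 F [-0.3 -3.3 -0.7] yaw -0.107
wrist [0, 211, 254, 93, 21103] [ 33.  -14.3] [139.2  52.1] [[6.9, -83.9], [59.0, -84.0], [59.1, 55.2], [7.0, 55.3]]
wrist [23, 324, 112, 27, 2338] [-14.6  16.3] [64.8 15.5] [[-22.5, -16.1], [-7.0, -16.2], [-6.7, 48.6], [-22.2, 48.7]]
wrist [269, 329, 23, 17, 355] [-12.5 -97.5] [12.1 10.3] [[-17.6, -103.6], [-7.3, -103.6], [-7.3, -91.5], [-17.6, -91.5]]
front top corner cutter [[-42.   69.5]]
```

Call:
step_arm(slide=[[0, -0.4, 0], [0, -0.8, 0], [0, -0.8, 0]], turn=[[0, 0, 0], [0, 0, 0], [0, 0, 0]], gripper=[-1, -1, -1])

```text
time_s: 16.85
eef_pos: [595.6, -96.7, 7.8]
orientation: [3.141, -0.0, -0.107]
ft_force: [0.2, -6.6, -0.0]
opening: 0.5
grip_force: 3.2
```

The bar is touching the stop, with 6.6 N held. I'll retreat and press the front side once more at the middle to make sure it is flush.

Call:
step_arm(slide=[[0, 8, 0], [0, 14, 0], [0, 14, -30], [0, 14, -60], [-20, -14, -60], [-40, -44, -60], [-58, -74, -60], [-58, -88, -60]], turn=[[0, 0, 0], [0, 0, 0], [0, 0, 0], [0, 0, 0], [0, 0, 0], [0, 0, 0], [0, 0, 0], [0, 0, 0]], gripper=[-1, -1, -1, -1, -1, -1, -1, -1])

```text
time_s: 17.52
eef_pos: [543.8, -0.0, 67.7]
orientation: [-3.141, 0.003, -0.107]
ft_force: [0.3, -0.4, -0.1]
opening: 0.1
grip_force: 0.0
```

Call:
step_arm(slide=[[0, 0, 30], [0, 0, 50], [0, 0, 60], [5, 0, 60], [10, 0, 60], [15, 0, 60], [19, 0, 60], [23, 0, 60]], turn=[[0, 0, 0], [0, 0, 0], [0, 0, 0], [0, 0, 0], [0, 0, 0], [0, 0, 0], [0, 0, 0], [0, 0, 0]], gripper=[-1, -1, -1, -1, -1, -1, -1, -1])

```text
time_s: 18.18
eef_pos: [571.7, -5.2, 8.8]
orientation: [-3.141, -0.002, -0.108]
ft_force: [-0.3, -0.3, 0.4]
opening: 0.1
grip_force: 0.0
```

Call:
step_arm(slide=[[1, 0, 0], [2, 0, 0], [2, 0, 0]], turn=[[0, 0, 0], [0, 0, 0], [0, 0, 0]], gripper=[-1, -1, -1])

```text
time_s: 18.43
eef_pos: [572.4, -5.2, 8.0]
orientation: [-3.142, -0.0, -0.107]
ft_force: [-0.4, 0.0, 0.2]
opening: 0.3
grip_force: 0.0
```

```bash
python3 bar.py 9 | grep -v -e scene -e top
```

```text
t 18.43 tcp [-4.9 -7.4] 8.0 F [-0.4  0.   0.2] yaw -0.107
wrist [118, 157, 312, 97, 27243] [29.4 -5. ] [148.9  48.7] [[6.3, -79.9], [55.0, -79.1], [52.5, 69.8], [3.8, 69.0]]
wrist [463, 325, 59, 5, 234] [ -41.3 -127.3] [34.6  2.6] [[-43.3, -144.5], [-40.7, -144.6], [-39.3, -110.0], [-42.0, -109.9]]
wrist [90, 327, 43, 6, 243] [-41.8  85.2] [24.3  3.2] [[-43.1, 73.0], [-39.8, 73.1], [-40.5, 97.4], [-43.8, 97.3]]
```

The mask shows the left end about 1–2 mm off the fence, so I'll press at left of the middle.

Call:
step_arm(slide=[[-5, 0, 0], [-5, -15, 0], [-5, -28, 0], [-2, -28, 0], [0, -28, 0], [1, -28, 0], [2, -28, 0], [2, -28, 0]], turn=[[0, 0, 0], [0, 0, 0], [0, 0, 0], [0, 0, 0], [0, 0, 0], [0, 0, 0], [0, 0, 0], [0, 0, 0]], gripper=[-1, -1, -1, -1, -1, -1, -1, -1])

```text
time_s: 19.25
eef_pos: [575.6, 22.4, 7.3]
orientation: [-3.142, 0.003, -0.108]
ft_force: [-4.3, 2.9, 1.4]
opening: 0.4
grip_force: 2.5
```

Call:
step_arm(slide=[[0.7, 0, 0], [1.4, 0, 0], [1.4, 0, 0]], turn=[[0, 0, 0], [0, 0, 0], [0, 0, 0]], gripper=[-1, -1, -1])

```text
time_s: 19.5
eef_pos: [575.5, 22.3, 7.2]
orientation: [3.142, 0.006, -0.108]
ft_force: [-8.8, 3.7, 5.7]
opening: 0.6
grip_force: 4.7
```

Call:
step_arm(slide=[[-6, 0, 0], [-14, 0, 0], [-14, 0, -30], [-14, 0, -60], [0, 38, -60], [12, 76, -60], [24, 112, -60], [31, 135, -60]], turn=[[0, 0, 0], [0, 0, 0], [0, 0, 0], [0, 0, 0], [0, 0, 0], [0, 0, 0], [0, 0, 0], [0, 0, 0]], gripper=[-1, -1, -1, -1, -1, -1, -1, -1])

```text
time_s: 20.17
eef_pos: [595.7, -118.6, 68.4]
orientation: [3.141, -0.002, -0.108]
ft_force: [0.2, -0.7, 0.4]
opening: 0.5
grip_force: 0.0
```

Call:
step_arm(slide=[[0, 0, 30], [0, 0, 50], [0, 0, 60], [0, 0, 60], [0, -4, 60], [0, -7, 60], [0, -10, 60], [0, -12, 60]], turn=[[0, 0, 0], [0, 0, 0], [0, 0, 0], [0, 0, 0], [0, 0, 0], [0, 0, 0], [0, 0, 0], [0, 0, 0]], gripper=[-1, -1, -1, -1, -1, -1, -1, -1])

```text
time_s: 20.83
eef_pos: [597.2, -102.6, 9.0]
orientation: [3.142, -0.002, -0.106]
ft_force: [0.9, 0.6, -0.2]
opening: 0.1
grip_force: 0.0
```

```bash
python3 bar.py 10 | grep -v -e scene -e top; python3 tip.py p6|sed -n 3p
```

```text
t 20.83 tcp [  30.1 -101.6] 9.0 F [ 0.9  0.6 -0.2] yaw -0.106
wrist [0, 214, 251, 95, 20237] [ 31.9 -18.2] [139.2  54.7] [[4.6, -87.8], [59.3, -87.8], [59.2, 51.4], [4.5, 51.4]]
wrist [24, 324, 111, 27, 2351] [-13.4  11.5] [64.4 15.8] [[-21.4, -20.7], [-5.7, -20.7], [-5.4, 43.7], [-21.2, 43.7]]
wrist [270, 329, 22, 15, 299] [ -10.5 -102.9] [11.6  9. ] [[-15.0, -108.8], [-6.0, -108.8], [-6.0, -97.1], [-15.0, -97.1]]
front top corner cutter [[-37.3  68.6]]
```

Call:
step_arm(slide=[[0, -1, 0], [0, -2, 0], [0, -3, 0], [0, -4, 0], [0, -4, 0]], turn=[[0, 0, 0], [0, 0, 0], [0, 0, 0], [0, 0, 0], [0, 0, 0]], gripper=[-1, -1, -1, -1, -1])

```text
time_s: 21.45
eef_pos: [596.7, -99.2, 7.7]
orientation: [-3.142, 0.0, -0.107]
ft_force: [0.6, 0.2, 0.5]
opening: 0.5
grip_force: 0.0
```

Call:
step_arm(slide=[[0, -0.5, 0], [0, -1, 0], [0, -1, 0]], turn=[[0, 0, 0], [0, 0, 0], [0, 0, 0]], gripper=[-1, -1, -1])

```text
time_s: 21.7
eef_pos: [596.8, -98.3, 7.7]
orientation: [-3.142, 0.0, -0.107]
ft_force: [-0.1, -0.0, 0.1]
opening: 0.9
grip_force: 0.0
```

Call:
step_arm(slide=[[0, -0.5, 0], [0, -1, 0], [0, -1, 0]], turn=[[0, 0, 0], [0, 0, 0], [0, 0, 0]], gripper=[-1, -1, -1])

```text
time_s: 21.95
eef_pos: [596.9, -97.2, 7.8]
orientation: [-3.142, -0.0, -0.107]
ft_force: [-0.4, 0.8, -0.0]
opening: 0.4
grip_force: 0.0
```

Call:
step_arm(slide=[[0, -0.4, 0], [0, -0.8, 0], [0, -0.8, 0]], turn=[[0, 0, 0], [0, 0, 0], [0, 0, 0]], gripper=[-1, -1, -1])

```text
time_s: 22.2
eef_pos: [596.9, -97.0, 7.8]
orientation: [3.141, 0.0, -0.107]
ft_force: [-0.4, -3.6, -1.6]
opening: 0.4
grip_force: 1.7
```

Call:
step_arm(slide=[[0, -0.3, 0], [0, -0.6, 0], [0, -0.6, 0]], turn=[[0, 0, 0], [0, 0, 0], [0, 0, 0]], gripper=[-1, -1, -1])

```text
time_s: 22.45
eef_pos: [597.0, -96.8, 7.8]
orientation: [3.141, -0.0, -0.107]
ft_force: [-0.8, -6.2, 0.4]
opening: 0.1
grip_force: 3.2
```

Call:
step_arm(slide=[[0, 8, 0], [0, 20, 0], [0, 35, -5], [0, 50, -40], [-20, 80, -80], [-45, 110, -110], [-70, 145, -120], [-95, 180, -120]], turn=[[0, 0, 0], [0, 0, 0], [0, 0, 0], [0, 0, 0], [0, 0, 0], [0, 0, 0], [0, 0, 0], [0, 0, 0]], gripper=[-1, -1, -1, -1, -1, -1, -1, -1])

```text
time_s: 23.12
eef_pos: [497.8, -251.7, 128.8]
orientation: [3.14, -0.005, -0.107]
ft_force: [0.7, -1.4, -0.0]
opening: 0.2
grip_force: 0.0
```

Call:
step_arm(slide=[[-25, 32, -10], [-50, 64, -20], [-75, 96, -20], [-100, 128, -20], [-125, 160, -20], [-150, 190, -20], [-175, 220, -20], [-195, 250, -20]], turn=[[0, 0, 0], [0, 0, 0], [0, 0, 0], [0, 0, 0], [0, 0, 0], [0, 0, 0], [0, 0, 0], [0, 0, 0]], gripper=[-1, -1, -1, -1, -1, -1, -1, -1])

```text
time_s: 23.78
eef_pos: [273.6, -478.6, 145.9]
orientation: [3.141, -0.0, -0.108]
ft_force: [0.7, 0.7, 0.1]
opening: 0.3
grip_force: 0.0
```

```bash
python3 bar.py 11; python3 tip.py p7|sed -n 3p; python3 - <<'E'
import cv2,numpy as np
a=cv2.imread('pics/top_11.png')[160:255,215:395]; b=cv2.imread('pics/scene_11.png')[165:245,205:375]
I=cv2.INTER_CUBIC
cv2.imwrite('pics/final.png',np.vstack([cv2.resize(a,(600,317),interpolation=I),cv2.resize(b,(600,282),interpolation=I)]))
E
```

```text
t 23.78 tcp [-251.5 -510. ] 145.9 F [0.7 0.7 0.1] yaw -0.108
scene [271, 175, 49, 41, 520] [-20.8  26.8] [ 74.4 203. ] [[-93.8, 106.6], [-16.7, -81.2], [52.1, -53.0], [-25.0, 134.8]]
top [273, 185, 71, 26, 1187] [24.3 -1.8] [164.9  43.5] [[2.1, -84.2], [45.6, -84.4], [46.4, 80.5], [2.9, 80.7]]
front top corner cutter [[-37.3  68.6]]
```

View pics/final.png

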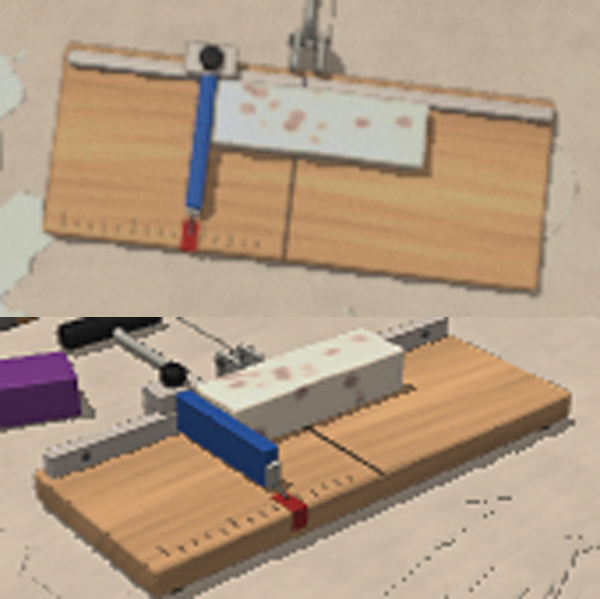

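The final view shows the pointer at (192,222) over the middle of the tape (182–200). The bar's long side lies along the fence and its end touches the blue blade. The arm is clear, so I'm handing the job in.

```bash
python3 -c "
from rig import close_job; print(close_job())"
```

```text
the job is handed in; nothing more can be done
None
```

The job is handed in at about 24 s: the stop's pointer is over the red tape, the bar lies flat against the fence with its end touching the stop, and nothing was gripped or lifted.

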